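# Put the saleroom clerk's things back in the desk tidy

### The job

The clerk's things have strayed among the old tools of the lot: put them back in the desk tidy, with the ink bottle upright in the square well, the two thread reels upright in the round wells (one in each, either way round), and the pencil on the sloped pen rest, let go so that it slides down and lies against the stop at the low end. Leave the bradawl and the iron weight where they are, they belong to the lot, and do not tip the ink bottle.

Things in the scene. Friction and masses are not known exactly. Their poses are not given: they have to be found in the camera images.
- tidy_tray: Clerk's desk tidy: fixed shallow dark wooden tray, 160 x 204 mm outside, rim 14 mm high, long side roughly along the table's front edge; its two mid-brown wooden inserts lie side by side in it, either one nearer the front edge. Origin: centre of its underside, on the table; x across, y along its length, z up.
- well_block: Insert with three wells: fixed block 74 x 192 x 30 mm; origin: centre of its underside, 5 mm over the table; x across, y along its length, z up. Wells 22 mm deep, flat floors 8 mm over the origin: a square one, 60 x 60 mm, centre x = 0, y = +60 mm; two round ones, 48 mm across, centres x = 0, y = -6 mm and x = 0, y = -66 mm.
- pen_rest: Sloped pen rest: fixed, 74 x 192 mm; origin: centre of its underside, 5 mm over the table; y lengthwise. Slippery steel bed, 64 mm wide, falls to -y at 24 deg: its surface is 51 mm over the origin at y = +1.5 mm, 10 mm at y = -91 mm, where a 14 mm stop stands. Side cheeks 6.5 mm over the bed. A pencil let go on it slides to the stop (its middle then near y = -12 mm).
- pencil: Red carpenter's pencil, 8 x 170 x 7 mm, 15 g, lying on the table. Origin: centre of its underside, at half its length; y along the pencil, z up.
- ink_bottle: Ink bottle: square pale glass body 44 x 44 x 40 mm with a round black cap 29 mm across from 40 to 63 mm height, standing. 130 g. Origin: centre of its underside; x and y square to its flats.
- cotton_reel_1: Wooden reel of red thread, standing, 31 mm across, 42 mm high, its end flanges 10 mm thick, the waist with its thread 28 mm across. 20 g. Origin: centre of its underside, z up.
- cotton_reel_2: Wooden reel of blue thread, the same size and shape as the other reel, standing. 20 g. Origin: centre of its underside, z up.
- bradawl: Bradawl of the lot on sale: dark wooden handle up to 25 mm thick and a steel spike, 118 mm long in all, lying on the table. Not the clerk's: it stays where it lies. Origin: centre of its underside, y along it.
- iron_weight: Knobbed round rusty iron scale weight of the lot on sale, 60 mm across, 44 mm high, standing. Not the clerk's: it stays where it stands. Origin: centre of its underside.

How it is judged:
At the end, for the whole second after the job is handed in: Bottle on the floor of the square well and one reel on that of each round well, upright (tilt under 0.15 rad), within 12 mm of the well's centre; pencil lengthwise on the sloped bed with its end at the stop (within 8 mm); all four at rest; bradawl and iron weight within 20 mm of their starts (x of ink_bottle in the frame of well_block between -0.012 and 0.012 m and y of ink_bottle in the frame of well_block between 0.048 and 0.072 m and z of ink_bottle in the frame of well_block between 0.004 and 0.012 m and angle between ink_bottle's own z axis and vertical below 0.15 rad and (((x of cotton_reel_1 in the frame of well_block between -0.012 and 0.012 m and y of cotton_reel_1 in the frame of well_block between -0.018 and 0.006 m and z of cotton_reel_1 in the frame of well_block between 0.004 and 0.012 m and angle between cotton_reel_1's own z axis and vertical below 0.15 rad) and (x of cotton_reel_2 in the frame of well_block between -0.012 and 0.012 m and y of cotton_reel_2 in the frame of well_block between -0.078 and -0.054 m and z of cotton_reel_2 in the frame of well_block between 0.004 and 0.012 m and angle between cotton_reel_2's own z axis and vertical below 0.15 rad)) or ((x of cotton_reel_1 in the frame of well_block between -0.012 and 0.012 m and y of cotton_reel_1 in the frame of well_block between -0.078 and -0.054 m and z of cotton_reel_1 in the frame of well_block between 0.004 and 0.012 m and angle between cotton_reel_1's own z axis and vertical below 0.15 rad) and (x of cotton_reel_2 in the frame of well_block between -0.012 and 0.012 m and y of cotton_reel_2 in the frame of well_block between -0.018 and 0.006 m and z of cotton_reel_2 in the frame of well_block between 0.004 and 0.012 m and angle between cotton_reel_2's own z axis and vertical below 0.15 rad))) and x of pencil in the frame of pen_rest between -0.032 and 0.032 m and y of pencil in the frame of pen_rest between -0.027 and -0.005 m and z of pencil in the frame of pen_rest between 0.035 and 0.056 m and angle between the y axis of pencil and the y axis of pen_rest, either way round below 0.58 rad and linear speed of each of pencil, ink_bottle, cotton_reel_1, cotton_reel_2 below 0.02 m/s and distance of each of bradawl, iron_weight from where it was at the start of the episode below 0.02 m); the robot touches nothing.
It fails at once if the ink bottle is tipped by more than 0.6 rad (angle between ink_bottle's own z axis and vertical above 0.6 rad).
It fails at once if the bradawl is moved by more than 20 mm (distance of bradawl from where it was at the start of the episode above 0.02 m).
It fails at once if the iron weight is moved by more than 20 mm (distance of iron_weight from where it was at the start of the episode above 0.02 m).
It also fails if it takes over 93 s, if anything falls off the work surface, if the arm or the gripper's body presses on something with over 40 N, if the wrist force passes 120 N, or if a joint passes its speed limit or range.

### The arm

A 6-joint arm with a two-finger parallel gripper is mounted at the origin on a cart in front of the work surface, level with it; the furniture and walls round the work are solid. World frame = base frame: x ahead of the robot, y to its left, z up, the work surface at z = 0. Lengths are in m, angles in rad, forces in N, time in s.
With the tool pointing down it reaches from about 0.35 to 0.85 m from the base axis. Payload 8.1 kg.
Tool frame: the origin (TCP) lies on the mounting face of the last link; the fingertips stand 186 mm ahead of it and the grasp point (between the pads) lies 167 mm ahead of it (robot.finger_overhang is the distance from the TCP to the fingertips, in m); z points along the fingers, y is the line along which they close (so a half turn about z gives the same grasp; the last joint's range is limited). The gripper opens to 93 mm and grips with 3 to 60 N. Pads are 15 mm wide; open, the fingers measure 128 mm over their backs; the gripper's body (75 mm by 188 mm) begins 65 mm behind the grasp point.
Start: joints at [-0.085, 0.13, 1.488, -0, 1.523, -0.085], TCP at [0.6, 0, 0.405] pointing down, gripper open.
Joint ranges: [-2.96, 2.96], [-0.89, 2.26], [0.02, 2.5], [-1.34, 4.48], [0, 2.73], [-2.66, 2.66]. Speed limits (rad/s): [2.39, 2.39, 2.79, 3.14, 3.14, 3.14].

### API

Orientations are given as a rotation vector (axis times angle).
In Python, from plant import readout, read_camera, get_calibration, job, robot gives the robot as it stands.
- The arm moves only by the shell command python3 -m handwheel 'ROWS' [FORCE]. ROWS is JSON, a list of rows, each a list of 5 numbers: the shift along the world's x, y, z in cm, then the turn about the world's z in rad, then the closure, from 0 (fully open) to 1 (shut). In form: [[tx, ty, tz, spin, gripper], ...]. A call has 1 to 10 rows; each row shifts and turns the commanded pose from where the row before left it; what a row does not reach is not made up. A row lasts 1/8 s, in which the tool goes at most 62.5 mm and 10.7 degrees, less where a joint would pass 70% of its speed; a pose out of reach is approached as far as the arm can. A call is refused whole if a number of a shift passes 6.25 or a number of a turn 0.188, either way. A call with a gripper value outside its range is refused whole. The fingers move at their own pace and stop on an object; FORCE is the grip in N (left out, the last holds). Time passes only in rows, so rows that do not move let the fingers close. It gives the time, the measured TCP pose, the force, the opening and the grip force at its end, in the units of the state.
- readout.read_state(): the state, without advancing time (a new reading comes with each control period).
- read_camera(name): name is "scene" or "side" or "wrist"; returns the picture (420x560x3 uint8, red, green, blue); there is no depth.
- get_calibration(name): a dict with "fovy" (degrees; the focal length in pixels is half the picture's height over the tangent of half this angle, whatever the lens; pixels are square), "cx", "cy" (the principal point, pixels), "pose" (4x4, takes a point from camera to world coordinates). Camera axes: x right, y down, z forward; pixel columns grow to the right and rows downward; lengths in m; the calibration is good to about 2 mm. The wrist camera is an equidistant fisheye: a pixel r from the principal point sees the ray r / f radians off the axis. A picture is of the moment at which its call begins: read the wrist's pose just before it. get_calibration takes no time and is no camera call; for the wrist camera it gives the pose at the moment of the call.
- job.close_job(): hands the job in; it is judged then, once.
The state is a dict: "t": time; "q": joint angles; "dq": joint speeds; "joint_torque": joint torques, N m; "tool_pos": TCP position; "orientation": TCP orientation; "force": force on the tool from outside, world axes, zero at the start; "wrist_torque": the same for the moment, N m; "opening": finger opening in m; "gripper_force": force on a finger pad.
Only numpy, scipy, OpenCV 4.12 (cv2) and the standard library are available. Lean on these libraries where they do the work, as an engineer would, in place of code of your own. Each camera call takes 0.05 s, during which the arm holds its last target. There are 200 camera calls.

## Working session

There is one attempt and no reset: what is moved stays moved. The work goes in short steps, Python scripts to look and compute and a shell command to move; the robot and the scene stay as the last step left them, time stands still between calls to the robot, and variables do not carry over. Pictures are saved under pics/ and viewed, at most 16 in all, crops included, and the job is handed in when it is done.

```bash
mkdir -p pics; ls
python3 - <<'E'
from plant import readout, read_camera, get_calibration
import cv2, numpy as np
for n in ("scene","side","wrist"):
    c=get_calibration(n); im=read_camera(n)
    cv2.imwrite(f"pics/{n}0.png",im[:,:,::-1]); print(n,c["fovy"],c["cx"],c["cy"],np.round(c["pose"],3).tolist())
s=readout.read_state(); print(s["t"],s["tool_pos"],s["orientation"],s["opening"])
E
```

```text
pics
scene 50.70051387016387 278.0733281971579 203.7037376450477 [[0.801, -0.29, 0.525, 0.01], [-0.599, -0.364, 0.713, -0.556], [-0.016, -0.885, -0.465, 0.487], [0.0, 0.0, 0.0, 1.0]]
side 49.60539170300922 271.1241419499012 207.91396440491957 [[-0.85, -0.27, 0.453, 0.088], [-0.527, 0.425, -0.736, 0.843], [0.007, -0.864, -0.503, 0.523], [0.0, 0.0, 0.0, 1.0]]
wrist 65.70646984690485 282.31298042045927 210.38700797245994 [[1.0, 0.001, -0.002, 0.6], [0.001, -0.961, -0.276, 0.077], [-0.002, 0.276, -0.961, 0.384], [0.0, 0.0, 0.0, 1.0]]
0.15 [5.99831406e-01 9.41853376e-06 4.03945480e-01] [-2.22072804e+00 -2.22068954e+00  1.38428076e-03] 0.0928730200055777
```

View pics/scene0.png

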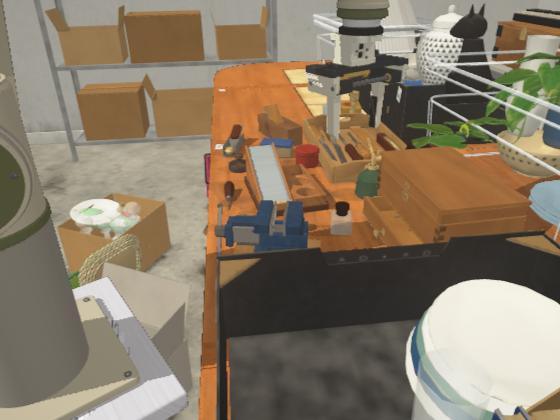

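View pics/side0.png

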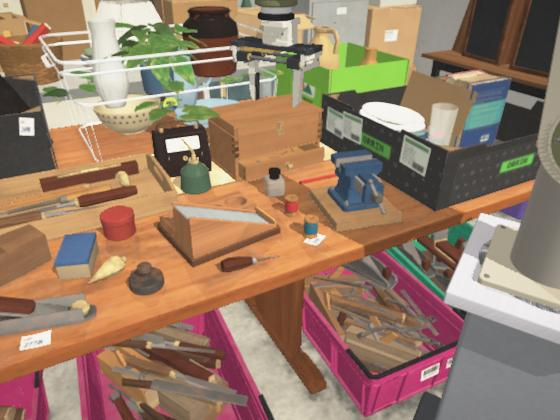

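View pics/wrist0.png

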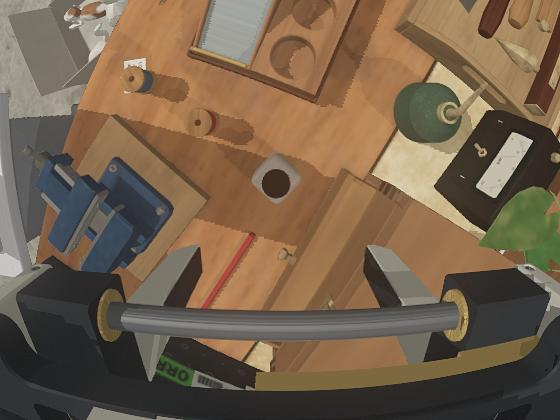

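The wrist view shows the tray at the top (bed about (235,25), round wells (293,58) and (315,8)), reels at (137,78) blue and (202,122) red, the bottle at (275,183), and the pencil (205,305)–(252,235) between vise and box. I'll take two more wrist views.

```bash
cat > h.py <<'E'
from plant import readout, read_camera, get_calibration
import cv2, numpy as np
def snap(n,tag):
    c=get_calibration(n); im=read_camera(n)[:,:,::-1].copy()
    cv2.imwrite(f"pics/{tag}.png",im); np.save(f"pics/{tag}.npy",dict(c,name=n),allow_pickle=True); return im
def load(tag): return cv2.imread(f"pics/{tag}.png"), np.load(f"pics/{tag}.npy",allow_pickle=True).item()
def ray(c,u,v):
    f=210/np.tan(np.radians(c["fovy"])/2); x,y=u-c["cx"],v-c["cy"]
    if c["name"]=="wrist":
        r=np.hypot(x,y)+1e-9; t=r/f; d=np.array([np.sin(t)*x/r,np.sin(t)*y/r,np.cos(t)])
    else: d=np.array([x/f,y/f,1]); d/=np.linalg.norm(d)
    P=np.array(c["pose"]); return P[:3,3],P[:3,:3]@d
def plane(c,u,v,z):
    o,d=ray(c,u,v); return o+d*(z-o[2])/d[2]
def tri(*obs):
    A=np.zeros((3,3));b=np.zeros(3);R=[]
    for c,u,v in obs:
        o,d=ray(c,u,v);M=np.eye(3)-np.outer(d,d);A+=M;b+=M@o;R.append((M,o))
    p=np.linalg.solve(A,b);return p,[round(1e3*np.linalg.norm(M@(p-o)),1) for M,o in R]
def proj(c,p):
    P=np.array(c["pose"]);q=P[:3,:3].T@(np.array(p)-P[:3,3]);f=210/np.tan(np.radians(c["fovy"])/2)
    if c["name"]=="wrist":
        n=np.hypot(*q[:2]);t=np.arctan2(n,q[2])*f;return c["cx"]+t*q[0]/n,c["cy"]+t*q[1]/n
    return c["cx"]+f*q[0]/q[2],c["cy"]+f*q[1]/q[2]
E
python3 -c "
from h import *
for n in ('scene','side','wrist'): snap(n,n+'0')"
python3 -m handwheel '[[0,5,0,0,0],[0,5,0,0,0],[0,4,0,0,0],[0,0,0,0,0],[0,0,0,0,0],[0,0,0,0,0]]' 10
python3 -c "
from h import *
snap('wrist','w1')"
python3 -m handwheel '[[0,-5,3,0,0],[0,-5,3,0,0],[0,-5,2,0,0],[0,-5,0,0,0],[0,0,0,0,0],[0,0,0,0,0],[0,0,0,0,0]]'
python3 -c "
from h import *
snap('wrist','w2');snap('scene','s2')"
```

```text
t: 1.05
tool_pos: [0.6001, 0.1389, 0.4047]
orientation: [2.223, 2.22, -0.0]
force: [-0.4, -0.9, 0.9]
opening: 0.0928
gripper_force: 0.0
t: 1.98
tool_pos: [0.6, -0.0591, 0.4845]
orientation: [-2.22, -2.222, -0.0]
force: [0.5, 0.5, -0.1]
opening: 0.0931
gripper_force: 0.0
```

View pics/w1.png

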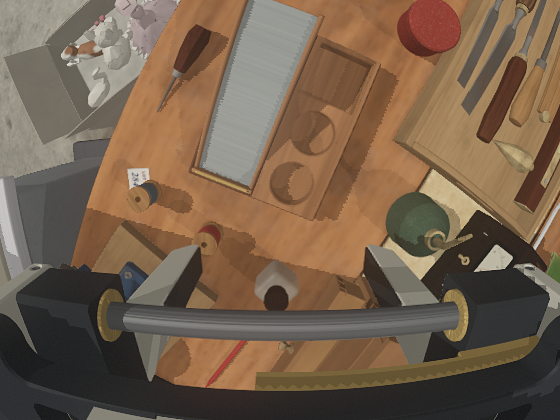

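View pics/w2.png

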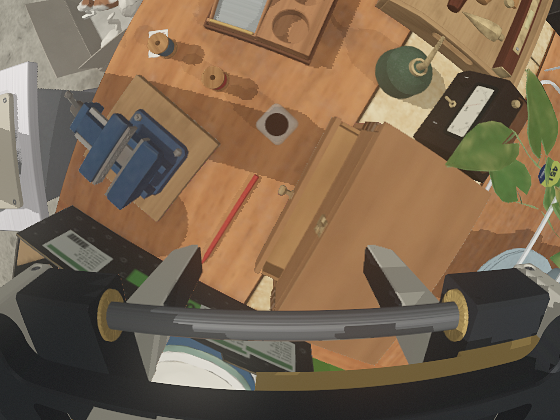

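w1 shows the tray well: the bed lies between about (245,0)/(320,15) and (197,168)/(250,185), with the square well at (335,75) and round wells at (313,133) and (292,184). The bradawl is at (185,65). w2 shows the whole pencil, (258,177)–(205,260), with the vise at left and the wooden box at right. Next I'll extract numbers.

Run:
```python
from h import *
def blobs(tag,lo,hi,roi,amin=15):
    im,c=load(tag);h=cv2.cvtColor(im,cv2.COLOR_BGR2HSV);m=cv2.inRange(h,np.array(lo),np.array(hi))
    if lo[0]==0 and hi[0]<20: m|=cv2.inRange(h,np.array((172,lo[1],lo[2])),np.array((180,hi[1],hi[2])))
    k=np.zeros_like(m);x0,y0,x1,y1=roi;k[y0:y1,x0:x1]=m[y0:y1,x0:x1]
    n,l,s,ce=cv2.connectedComponentsWithStats(k);i=1+np.argmax(s[1:,4]);return (l==i),ce[i],s[i]
for nm,lo,hi,R in [("cap",(0,0,0),(180,255,60),{"wrist0":(255,160,300,205),"w1":(260,280,290,305),"w2":(260,110,290,140),"side0":(265,165,285,182),"scene0":(330,198,352,218)}),
  ("red",(0,170,60),(6,255,255),{"wrist0":(185,100,220,140),"w1":(190,220,225,258),"w2":(200,60,230,95),"side0":(280,190,303,220)}),
  ("blue",(90,60,30),(115,255,255),{"wrist0":(120,60,160,100),"w1":(120,175,165,212),"w2":(145,28,180,60),"side0":(300,213,322,240)}),
  ("pencil",(0,170,60),(6,255,255),{"w2":(190,165,265,275),"side0":(295,165,340,195),"wrist0":(200,225,262,310)})]:
    obs=[]
    for t,r in R.items():
        m,ce,s=blobs(t,lo,hi,r);_,c=load(t);obs.append((c,*ce))
        ys,xs=np.nonzero(m);print(nm,t,ce.round(1),s,end=' ')
        if nm=="pencil":
            p=np.c_[xs,ys].astype(float);p-=ce;d=np.linalg.svd(p,full_matrices=False)[2][0];q=p@d
            for e in (q.min(),q.max()): print(plane(c,*(ce+e*d),0.006).round(4),(ce+e*d).round(),end=' ')
        print(plane(c,*ce,{"cap":.063,"red":.021,"blue":.021,"pencil":.006}[nm]).round(4))
    p,e=tri(*obs);print("  TRI",p.round(4),e)
a=load("w1")[0][0:240,180:400];b=load("w2")[0][100:330,190:470]
cv2.imwrite("pics/c1.png",cv2.resize(a,None,fx=2.5,fy=2.5,interpolation=cv2.INTER_CUBIC))
cv2.imwrite("pics/c2.png",cv2.resize(load("side0")[0][130:280,140:410],None,fx=2.9,fy=2.9,interpolation=cv2.INTER_CUBIC))
```

```text
cap wrist0 [265.3 183. ] [262 170  10  27  54] [0.5826 0.0134 0.063 ]
cap w1 [275.9 296.2] [265 286  23  19 367] [0.5929 0.0211 0.063 ]
cap w2 [276. 135.] [275 135   3   1   3] [ 0.5921 -0.0012  0.063 ]
cap side0 [273.9 172.8] [269 168  11  11 103] [0.5814 0.0301 0.063 ]
cap scene0 [341.7 208.3] [336 202  13  14 143] [ 0.5774 -0.0008  0.063 ]
  TRI [0.5898 0.0088 0.052 ] [np.float64(8.1), np.float64(5.6), np.float64(10.8), np.float64(3.9), np.float64(2.9)]Traceback (most recent call last):
  File "<stdin>", line 13, in <module>
  File "<stdin>", line 6, in blobs
    return _wrapfunc(a, 'argmax', axis=axis, out=out, **kwds)
    return bound(*args, **kwds)
ValueError: attempt to get argmax of an empty sequence
```

Run:
```python
from h import *
r=lambda t,x0,y0,x1,y1,f:cv2.resize(load(t)[0][y0:y1,x0:x1],None,fx=f,fy=f,interpolation=cv2.INTER_CUBIC)
cv2.imwrite("pics/c1.png",r("w1",180,0,400,230,2.5))
cv2.imwrite("pics/c2.png",r("side0",140,130,410,280,2.9))
cv2.imwrite("pics/c3.png",r("w2",130,20,330,220,3))
```

```text
(no output)
```

View pics/c1.png

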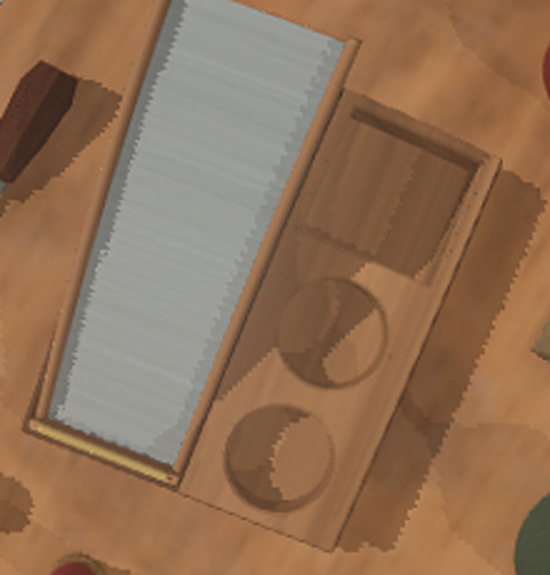

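View pics/c2.png

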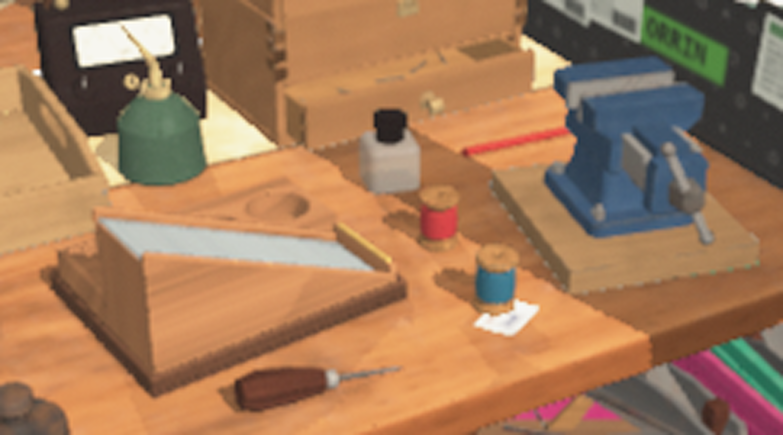

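View pics/c3.png

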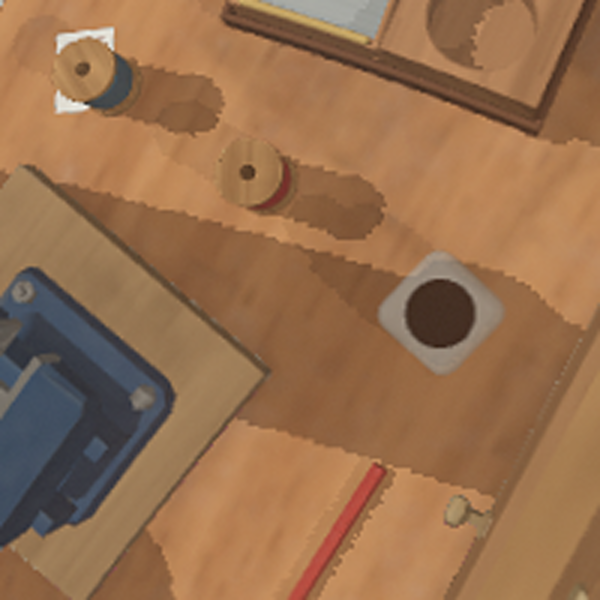

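c1 gives round-well rims at (332,332) and (279,458), with the block's outer edge (498,160)–(333,548) and the brass stop (30,425)–(175,480). c3 gives reel holes at (82,69) and (247,172), the cap at (440,313) with the bottle turned about 45°, and the pencil end at (380,465).

Run:
```python
from h import *
w0,w1,w2,sd,sc=[load(t)[1] for t in("wrist0","w1","w2","side0","scene0")]
def T(n,z,*o):
    p,e=tri(*o);print(n,p.round(4),np.array(e),"| planes",[plane(*q,z)[:2].round(4).tolist() for q in o])
T("blue",.042,(w2,157.3,43),(sd,311.4,218.6))
T("red",.042,(w2,212.3,77.3),(sd,291,196.2))
T("cap",.063,(w2,276.7,124.3),(sd,274.8,169.3),(w0,275.5,183))
T("wellfar",.035,(w1,312.8,132.8),(w0,316,8))
T("wellnear",.035,(w1,291.6,183.2),(w2,290.7,29.3),(w0,293,58))
print("sq",plane(w1,334.8,78,.035))
for n,u,v,z in[("blk near R",333,548,.035),("blk far R",498,160,.035),("stop L",30,425,.029),("stop R",175,480,.029),("bedtopR cheek",352,42,.1035),("sqFL",353,110,.035),("sqFR",476,168,.035),("sqNL",300,225,.035),("sqNR",418,280,.035)]:
    print(n,plane(w1,180+u/2.5,v/2.5,z).round(4))
for u,v in[(440,252),(503,308),(440,375),(378,313)]: print("bottle",plane(w2,130+u/3,20+v/3,.038).round(4))
# pencil line via red mask
im=load("w2")[0];h=cv2.cvtColor(im,cv2.COLOR_BGR2HSV);m=(cv2.inRange(h,(0,150,100),(7,255,255))|cv2.inRange(h,(173,150,100),(180,255,255)))
m[:165]=0;m[275:]=0;m[:,:190]=0;m[:,265:]=0;n,l,s,c=cv2.connectedComponentsWithStats(m);i=1+np.argmax(s[1:,4]);print(s[i])
p=np.argwhere(l==i)[:,::-1].astype(float);ce=p.mean(0);d=np.linalg.svd(p-ce,full_matrices=False)[2][0];q=(p-ce)@d
for e in(q.min(),q.max()): print("pencil",ce+e*d,plane(w2,*(ce+e*d),.007).round(4))
# box: knob-side top edge corner in w2/w0 ; step corner
T("pencil far end",.007,(w2,257,175),(sd,301.4,182.4))
T("pen rest hi L? side",.1,(sd,140+147/2.9,130+252/2.9))
T("box big front edge left end",.1,(w2,350,135),(sd,140+280/2.9,130+82/2.9))
for t,c in(("crate",w2),): print([plane(c,205,255,z).round(3).tolist() for z in(0,.1)])
```

```text
blue [0.4305 0.1308 0.0404] [0.3 0.3] | planes [[0.4314, 0.1305], [0.4292, 0.133]]
red [0.5094 0.0755 0.0434] [0. 0.] | planes [[0.509, 0.0757], [0.5106, 0.0733]]
cap [0.5921 0.0121 0.0617] [0.8 1.8 1.3] | planes [[0.593, 0.0121], [0.5895, 0.0129], [0.5929, 0.0134]]
wellfar [0.634  0.2018 0.0376] [1.4 1.4] | planes [[0.6329, 0.2017], [0.6357, 0.2027]]
wellnear [0.6109 0.1446 0.025 ] [0.3 1.2 1.4] | planes [[0.6104, 0.1463], [0.6105, 0.1405], [0.6109, 0.1441]]
sq [0.65617519 0.26191491 0.035     ]
blk near R [0.6352 0.1048 0.035 ]
blk far R [0.7056 0.2809 0.035 ]
stop L [0.4978 0.1612 0.029 ]
stop R [0.5638 0.1351 0.029 ]
bedtopR cheek [0.6335 0.3086 0.1035]
sqFL [0.6417 0.2994 0.035 ]
sqFR [0.6956 0.2764 0.035 ]
sqNL [0.619  0.2477 0.035 ]
sqNR [0.67   0.2252 0.035 ]
bottle [0.5925 0.0384 0.038 ]
bottle [0.6197 0.014  0.038 ]
bottle [ 0.5925 -0.0156  0.038 ]
bottle [0.5656 0.0118 0.038 ]
[202 174  57  90 502]
pencil [256.15880676 175.09949851] [ 0.5625 -0.0611  0.007 ]
pencil [201.34349063 262.58867175] [ 0.4718 -0.1999  0.007 ]
pencil far end [ 0.5607 -0.0634  0.0031] [3.2 3.2] | planes [[0.5637, -0.0609], [0.5549, -0.0591]]
pen rest hi L? side [0.1462 0.782  0.4722] [0.] | planes [[0.5726, 0.3292]]
box big front edge left end [0.6929 0.0056 0.0621] [10.1 10.1] | planes [[0.6763, 0.002], [0.6527, 0.0769]]
[[0.477, -0.19, 0.0], [0.504, -0.145, 0.1]]
```

Run:
```python
from h import *
r=lambda t,x0,y0,x1,y1,f:cv2.resize(load(t)[0][y0:y1,x0:x1],None,fx=f,fy=f,interpolation=cv2.INTER_CUBIC)
a=r("w2",60,80,400,380,1.176)[:350]; b=r("side0",200,80,430,230,1.74)[:260]
cv2.imwrite("pics/c4.png",np.vstack([a[:, :400],b[:, :400]])[:600]); print(a.shape,b.shape)
```

```text
(350, 400, 3) (260, 400, 3)
```

View pics/c4.png

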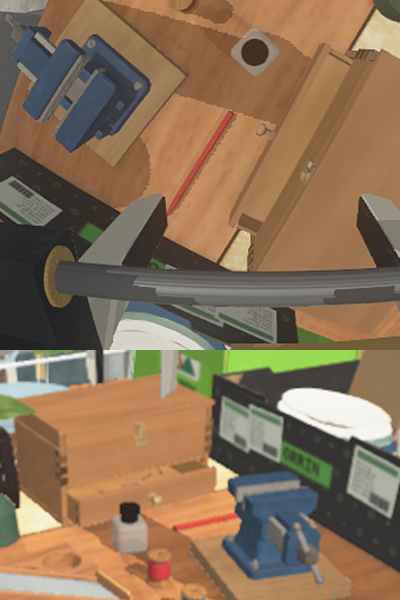

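Run:
```python
from h import *
w0,w1,w2,sd=[load(t)[1] for t in("wrist0","w1","w2","side0")]
W=lambda u,v:(w2,60+u/1.176,80+v/1.176); S=lambda u,v:(sd,200+u/1.74,80+(v-350)/1.74)
print("box corner",tri(W(357,48),S(60,432)));print("drawer corner",tri(W(322,44),S(68,492)))
for z in(.1,.12,.14): print(z,"crate W",plane(*W(15,150),z).round(3),plane(*W(110,205),z).round(3),"S",plane(*S(260,395),z).round(3),plane(*S(395,440),z).round(3),"vise W",plane(*W(95,150),z).round(3),plane(*W(110,92),z).round(3),"S",plane(*S(235,480),z).round(3),plane(*S(318,478),z).round(3))
for z in (.06,.1,.12): print("box front",plane(*W(357,48),z).round(3),plane(*W(258,235),z).round(3),"drawer",plane(*W(322,44),z).round(3),plane(*W(235,215),z).round(3),)
```

```text
box corner (array([0.68619146, 0.02271213, 0.14918102]), [np.float64(7.7), np.float64(7.7)])
drawer corner (array([0.67073007, 0.02672232, 0.06682819]), [np.float64(9.6), np.float64(9.6)])
0.1 crate W [ 0.315 -0.083  0.1  ] [ 0.433 -0.146  0.1  ] S [ 0.592 -0.422  0.1  ] [ 0.333 -0.33   0.1  ] vise W [ 0.424 -0.083  0.1  ] [ 0.447 -0.023  0.1  ] S [ 0.473 -0.063  0.1  ] [ 0.381 -0.129  0.1  ]
0.12 crate W [ 0.331 -0.078  0.12 ] [ 0.443 -0.137  0.12 ] S [ 0.568 -0.362  0.12 ] [ 0.322 -0.274  0.12 ] vise W [ 0.433 -0.078  0.12 ] [ 0.455 -0.02   0.12 ] S [ 0.454 -0.02   0.12 ] [ 0.368 -0.083  0.12 ]
0.14 crate W [ 0.347 -0.072  0.14 ] [ 0.452 -0.128  0.14 ] S [ 0.544 -0.302  0.14 ] [ 0.31  -0.219  0.14 ] vise W [ 0.443 -0.072  0.14 ] [ 0.464 -0.018  0.14 ] S [0.436 0.023 0.14 ] [ 0.354 -0.037  0.14 ]
box front [0.702 0.019 0.06 ] [ 0.596 -0.2    0.06 ] drawer [0.664 0.022 0.06 ] [ 0.569 -0.173  0.06 ]
box front [0.692 0.019 0.1  ] [ 0.597 -0.178  0.1  ] drawer [0.657 0.021 0.1  ] [ 0.572 -0.154  0.1  ]
box front [0.687 0.019 0.12 ] [ 0.597 -0.167  0.12 ] drawer [0.654 0.021 0.12 ] [ 0.574 -0.145  0.12 ]
```

```bash
python3 -m handwheel '[[-3,4.5,-4,-0.13,0.3],[-3,4.5,-4,-0.13,0.3],[-3.1,4.5,-4,-0.127,0.3],[0,0,-4,0,0.3],[0,0,-2.5,0,0.3],[0,0,0,0,0.3],[0,0,0,0,0.3]]' 12; python3 -c "
from h import *
snap('wrist','w3')"
```

```text
t: 2.95
tool_pos: [0.5161, 0.0655, 0.3098]
orientation: [2.606, 1.753, 0.002]
force: [-0.2, 0.6, -0.5]
opening: 0.0655
gripper_force: 0.0
```

View pics/w3.png

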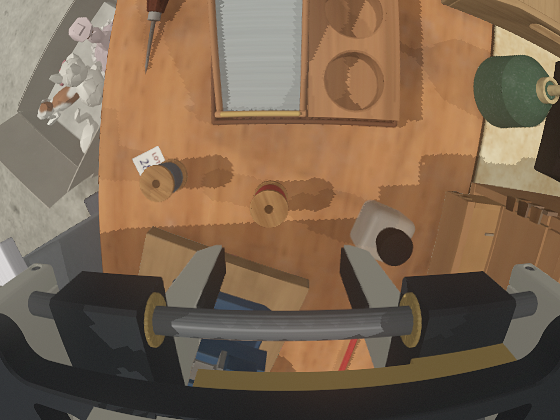

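w3: tray square to the gripper; red reel's hole (268,209), blue's (156,184), cap (394,246), near well (353,80), far well (354,12).

Run:
```python
from h import *
w3,w2=load("w3")[1],load("w2")[1]
print("red",plane(w3,268.5,209,.042),tri((w3,268.5,209),(w2,212.3,77.3)))
print("blue",plane(w3,156,184,.042),tri((w3,156,184),(w2,157.3,43)))
print("cap",plane(w3,394.5,246,.063),"near",plane(w3,353,80,.035),"edge",plane(w3,308,116,.035),plane(w3,398,118,.035))
print("pencil bit",plane(w3,350,345,.007))
```

```text
red [0.50897463 0.07605624 0.042     ] (array([0.50883846, 0.07584119, 0.04113211]), [np.float64(0.0), np.float64(0.0)])
blue [0.43135043 0.13060109 0.042     ] (array([0.43129109, 0.13059091, 0.04180198]), [np.float64(0.0), np.float64(0.0)])
cap [0.59180256 0.01620943 0.063     ] near [0.6090797  0.14651443 0.035     ] edge [0.56507698 0.13210953 0.035     ] [0.63376898 0.10579444 0.035     ]
pencil bit [ 0.52623413 -0.11255122  0.007     ]
```

```bash
python3 -m handwheel '[[-0.7,1.05,0,0,0.3],[0,0,-3,0,0.3],[0,0,-3,0,0.3],[0,0,-2.5,0,0.3],[0,0,-1.2,0,0.3],[0,0,0,0,0.3],[0,0,0,0,0.3]]' 12; python3 -m handwheel '[[0,0,0,0,0.75],[0,0,0,0,0.75],[0,0,0,0,0.75],[0,0,0,0,0.75],[0,0,0,0,0.75],[0,0,0,0,0.75]]' 12
```

```text
t: 3.88
tool_pos: [0.5093, 0.0758, 0.2128]
orientation: [2.606, 1.752, 0.003]
force: [0.0, -0.2, -0.0]
opening: 0.0651
gripper_force: 0.0
t: 4.62
tool_pos: [0.5087, 0.0757, 0.2116]
orientation: [2.607, 1.753, 0.0]
force: [-0.7, -0.3, -0.5]
opening: 0.0292
gripper_force: 12.0
```

```bash
python3 -m handwheel '[[0,0,3,0,0.75],[0,0,3,0,0.75],[2.5,1.75,2,0,0.75],[2.5,1.75,0,0,0.75],[2.5,1.75,0,0,0.75],[2.55,1.75,0,0,0.75],[0,0,0,0,0.75],[0,0,0,0,0.75]]'
```

```text
t: 5.62
tool_pos: [0.6087, 0.1455, 0.2909]
orientation: [-2.607, -1.753, 0.002]
force: [0.6, 0.4, 0.1]
opening: 0.0295
gripper_force: 12.0
```

```bash
python3 -m handwheel '[[0.1,0,-3,0,0.75],[0,0,-2,0,0.75],[0,0,-1.2,0,0.75],[0,0,0,0,0.75],[0,0,-0.2,0,0.75],[0,0,0,0,0.75]]'; python3 -m handwheel '[[0,0,0,0,0.6],[0,0,0,0,0.6],[0,0,0,0,0.6],[0,0,3,0,0.6],[0,0,3,0,0.4],[0,0,2,0,0.3],[0,0,0,0,0.3]]'; python3 -c "
from h import *
snap('wrist','w4');snap('side','s4')"
```

```text
t: 6.38
tool_pos: [0.6105, 0.1457, 0.2283]
orientation: [2.607, 1.753, 0.002]
force: [-0.8, -0.1, -1.2]
opening: 0.0291
gripper_force: 12.0
t: 7.25
tool_pos: [0.6109, 0.1458, 0.3096]
orientation: [2.606, 1.752, 0.005]
force: [0.4, -0.1, -1.1]
opening: 0.0621
gripper_force: 0.0
```

```bash
python3 -m handwheel '[[-4.5,-0.4,0,0,0.3],[-4.5,-0.4,0,0,0.3],[-4.5,-0.4,0,0,0.3],[-4.45,-0.3,0,0,0.3],[0,0,-3,0,0.3],[0,0,0,0,0.3],[0,0,0,0,0.3]]'
python3 - <<'E'
from h import *
im,c=load('w4'); print("pred red top",proj(c,(.6098,.1457,.055)))
E
```

```text
t: 8.22
tool_pos: [0.4308, 0.1307, 0.2773]
orientation: [-2.607, -1.752, 0.002]
force: [0.4, 0.1, 0.4]
opening: 0.0651
gripper_force: 0.0
pred red top (np.float64(279.915218892232), np.float64(223.72262079478548))
```

```bash
python3 -m handwheel '[[0.05,0,-3,0,0.3],[0,0,-2.5,0,0.3],[0,0,-1.1,0,0.3],[0,0,0,0,0.3],[0,0,0,0,0.75],[0,0,0,0,0.75],[0,0,0,0,0.75],[0,0,0,0,0.75],[0,0,0,0,0.75],[0,0,0,0,0.75]]' 12; python3 -m handwheel '[[0,0,3,0,0.75],[0,0,3,0,0.75],[0,0,4,0,0.75],[4.5,1.2,0,0.174,0.75],[4.5,1.2,0,0.174,0.75],[3,1.2,0,0.174,0.75],[3,1.2,0,0.174,0.75],[3,1.2,0,0.174,0.75],[2.1,1.0,0,0.174,0.75],[0,0,0,0.174,0.75]]'; python3 -m handwheel '[[0,0,0,0.174,0.75],[0,0,0,0.174,0.75],[0,0,0,0,0.75],[0,0,0,0,0.75]]'; python3 -c "
from plant import readout;from scipy.spatial.transform import Rotation as R
s=readout.read_state();import numpy as np;y=R.from_rotvec(s['orientation']).as_matrix()[:,1];print(np.degrees(np.arctan2(y[1],y[0])))"
```

```text
t: 9.48
tool_pos: [0.4312, 0.1307, 0.2117]
orientation: [2.607, 1.753, 0.0]
force: [-0.8, 0.4, 3.6]
opening: 0.0283
gripper_force: 12.0
t: 10.72
tool_pos: [0.6331, 0.2012, 0.3106]
orientation: [-1.127, -2.932, 0.0]
force: [0.3, -0.5, -0.1]
opening: 0.0282
gripper_force: 12.0
t: 11.22
tool_pos: [0.6321, 0.2006, 0.3112]
orientation: [-0.618, -3.08, 0.0]
force: [-1.3, -0.2, -0.9]
opening: 0.0285
gripper_force: 12.0
67.32057684957125
```

```bash
python3 -m handwheel '[[0.05,0.05,-3,0,0.75],[0,0,-3,0,0.75],[0,0,-1.5,0,0.75],[0,0,-0.7,0,0.75],[0,0,0,0,0.75],[0,0,-0.2,0,0.75],[0,0,0,0,0.75]]'; python3 -m handwheel '[[0,0,0,0,0.6],[0,0,0,0,0.6],[0,0,0,0,0.6],[0,0,3,0,0.6],[0,0,3,0,0.6],[0,0,3,0,0.4],[0,0,0,0,0.4],[0,0,0,0,0.4]]'; python3 -c "
from h import *
snap('wrist','w5')"
```

```text
t: 12.1
tool_pos: [0.633, 0.2013, 0.2284]
orientation: [0.611, 3.08, 0.001]
force: [1.1, 0.0, -0.9]
opening: 0.0279
gripper_force: 12.0
t: 13.1
tool_pos: [0.6324, 0.2011, 0.3165]
orientation: [-0.611, -3.081, 0.001]
force: [0.3, 0.2, 1.4]
opening: 0.0556
gripper_force: 0.0
```

View pics/w4.png

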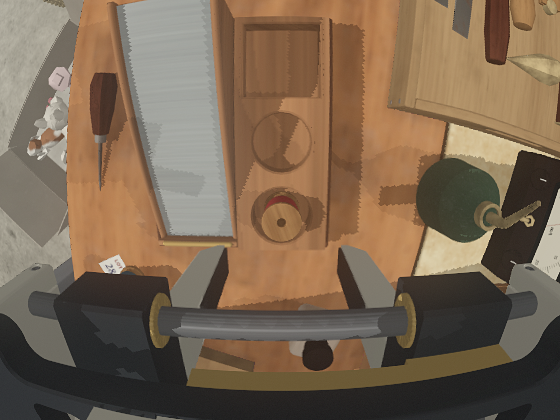

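Red reel sits in the near well, its hole at (281,223) against a predicted (280,224). The square well rim is at (245,25)–(320,97).

```bash
python3 - <<'E'
from h import *
c=load("w4")[1]
for n,u,v,z in[("sqc",282.5,60,.035),("far",282,142,.035),("stopL",161,244,.029),("stopR",237,245,.029),("TL",245,25,.035),("BR",320,97,.035),("TR",322,22,.035),("BL",243,98,.035)]: print(n,plane(c,u,v,z)[:2].round(4))
E
python3 -m handwheel '[[-0.5,-4.5,0,-0.13,0.4],[-0.5,-4.5,0,-0.13,0.4],[-1,-4.5,0,-0.13,0.4],[-1,-3,0,0,0.4],[-1,-2.2,0,0,0.4],[0,0,0,0,0.4],[0,0,0,0,0.4]]'
```

```text
sqc [0.6589 0.261 ]
far [0.6341 0.201 ]
stopL [0.4989 0.16  ]
stopR [0.5644 0.1337]
TL [0.643  0.2996]
BR [0.6748 0.2231]
TR [0.6997 0.2795]
BL [0.6193 0.2448]
t: 14.02
tool_pos: [0.5926, 0.0146, 0.3166]
orientation: [-1.197, -2.903, 0.0]
force: [-0.1, -0.4, 0.1]
opening: 0.0565
gripper_force: 0.0
```

```bash
python3 -m handwheel '[[-0.05,-0.1,-3,0,0.4],[0,0,-3,0,0.4],[0,0,-2,0,0.4],[0,0,-0.6,0,0.4],[0,0,0,0,0.4],[0,0,0,0,0.4]]'; python3 -m handwheel '[[0,0,0,0,0.75],[0,0,0,0,0.75],[0,0,0,0,0.75],[0,0,0,0,0.75],[0,0,0,0,0.75],[0,0,0.3,0,0.75]]' 25
```

```text
t: 14.78
tool_pos: [0.5928, 0.0132, 0.2329]
orientation: [1.196, 2.903, 0.001]
force: [0.4, -0.3, -0.3]
opening: 0.0558
gripper_force: 0.0
t: 15.52
tool_pos: [0.5919, 0.0132, 0.234]
orientation: [-1.197, -2.904, 0.001]
force: [0.3, 0.2, -1.6]
opening: 0.0286
gripper_force: 25.0
```

```bash
python3 -m handwheel '[[0,0,2,0,0.75],[0,0,3,0,0.75],[0,0,3,0,0.75],[1.2,3,2,0.13,0.75],[1.4,4.5,0,0.13,0.75],[1.2,4.5,0,0.135,0.75],[1.2,4.5,0,0,0.75],[1.2,4.5,0,0,0.75],[0.45,3.8,0,0,0.75],[0,0,0,0,0.75]]'; python3 -m handwheel '[[0,0,0,0,0.75],[0,0,0,0,0.75]]'; python3 -c "
from h import *
snap('side','s6');snap('wrist','w6')
from scipy.spatial.transform import Rotation as R
s=readout.read_state();y=R.from_rotvec(s['orientation']).as_matrix()[:,1];print(np.degrees(np.arctan2(y[1],y[0])))
r=lambda t,x0,y0,x1,y1,f:cv2.resize(load(t)[0][y0:y1,x0:x1],None,fx=f,fy=f,interpolation=cv2.INTER_CUBIC)
cv2.imwrite('pics/c6.png',r('s6',150,90,350,270,3))"
```

```text
t: 16.77
tool_pos: [0.6583, 0.2642, 0.3356]
orientation: [0.598, 3.084, 0.002]
force: [0.3, 0.5, -0.6]
opening: 0.0282
gripper_force: 25.0
t: 17.02
tool_pos: [0.6588, 0.26, 0.335]
orientation: [0.606, 3.082, -0.0]
force: [-0.6, 0.6, -2.1]
opening: 0.0285
gripper_force: 25.0
67.75719202497484
```

View pics/c6.png

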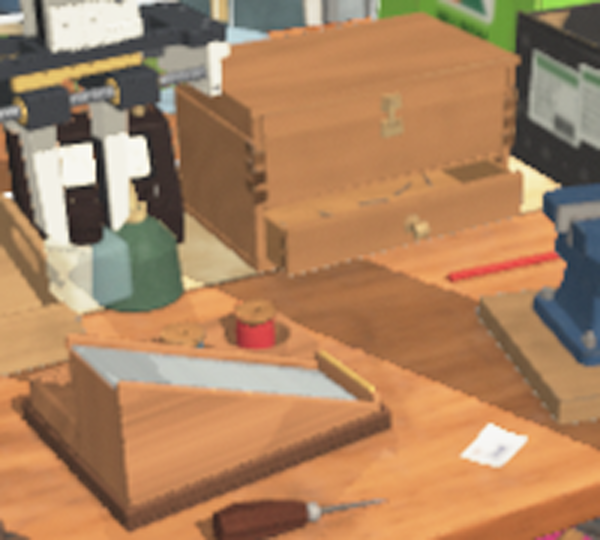

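Both reels stand in their wells and the bottle hangs upright over the square well. I'll lower it now.

```bash
python3 -m handwheel '[[0,0.1,-3,0,0.75],[0,0,-3,0,0.75],[0,0,-1.5,0,0.75],[0,0,-0.7,0,0.75],[0,0,-0.4,0,0.75],[0,0,0,0,0.75],[0,0,0,0,0.75]]'
```

```text
t: 18.0
tool_pos: [0.659, 0.2623, 0.2496]
orientation: [0.603, 3.082, 0.001]
force: [0.2, 0.2, -1.2]
opening: 0.0284
gripper_force: 25.0
```

```bash
python3 -m handwheel '[[0,0,-0.2,0,0.75],[0,0,-0.2,0,0.75],[0,0,0,0,0.75],[0,0,0,0,0.75]]'
```

```text
t: 18.5
tool_pos: [0.6587, 0.2622, 0.2447]
orientation: [0.604, 3.083, 0.0]
force: [0.1, 0.1, 0.7]
opening: 0.0286
gripper_force: 25.0
```

```bash
python3 -m handwheel '[[0,0,0,0,0.58],[0,0,0,0,0.58],[0,0,0,0,0.58],[0,0,0,0,0.58],[0,0,2,0,0.58],[0,0,3,0,0.58],[0,0,5,0,0.3],[-1,-5,1,-0.09,0.25],[-1,-5,0,-0.1,0.25],[0,0,0,0,0.25]]'; python3 -m handwheel '[[0,0,0,0,0.25]]'; python3 -c "
from h import *
snap('wrist','w7');snap('side','s7')"
```

```text
t: 19.75
tool_pos: [0.6386, 0.1591, 0.3567]
orientation: [0.9, 3.008, 0.0]
force: [-0.9, 0.5, -0.3]
opening: 0.0692
gripper_force: 0.0
t: 19.88
tool_pos: [0.6389, 0.1623, 0.3559]
orientation: [0.893, 3.011, 0.002]
force: [-0.4, 0.0, 1.3]
opening: 0.0695
gripper_force: 0.0
```

View pics/s7.png

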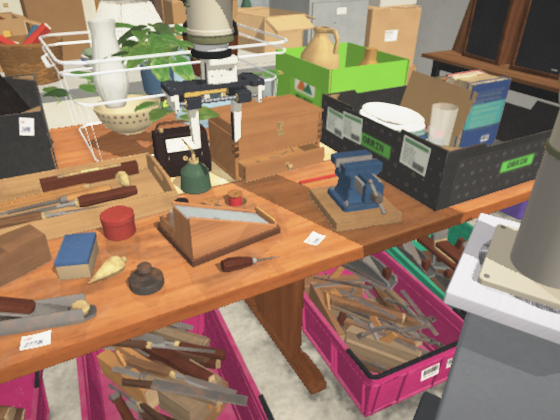

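```bash
python3 -m handwheel '[[-0.8,-4.4,2,0,0.25],[-0.8,-4.4,2,0,0.25],[-0.8,-4.4,2,0,0.25],[-0.8,-4.4,2,0,0.25],[-0.8,-4.4,1.4,0,0.25],[-0.8,-4.4,0,0,0.25],[-0.8,-4.4,0,0,0.25],[0,0,0,0,0.25],[0,0,0,0,0.25],[0,0,0,0,0.25]]'
python3 - <<'E'
from h import *
im=snap('wrist','w8');c=load('w8')[1]
h=cv2.cvtColor(im,cv2.COLOR_BGR2HSV);m=(cv2.inRange(h,(0,150,90),(7,255,255))|cv2.inRange(h,(173,150,90),(180,255,255)))
n,l,s,ce=cv2.connectedComponentsWithStats(m)
for i in np.argsort(-s[1:,4])[:3]+1:
    p=np.argwhere(l==i)[:,::-1].astype(float);e=p.mean(0);d=np.linalg.svd(p-e,full_matrices=False)[2][0];q=(p-e)@d
    print(s[i],[plane(c,*(e+k*d),.006).round(4) for k in(q.min(),0,q.max())])
E
```

```text
t: 21.22
tool_pos: [0.5831, -0.1443, 0.4484]
orientation: [-0.89, -3.013, -0.001]
force: [0.2, 0.1, -0.2]
opening: 0.0694
gripper_force: 0.0
[199 128 128   7 698] [array([ 0.47  , -0.2011,  0.006 ]), array([ 0.5194, -0.128 ,  0.006 ]), array([ 0.5611, -0.062 ,  0.006 ])]
[463  78  15  21 177] [array([0.6002, 0.1604, 0.006 ]), array([0.6138, 0.1552, 0.006 ]), array([0.6281, 0.1499, 0.006 ])]
[559 121   1   5   5] [array([0.7434, 0.3125, 0.006 ]), array([0.7464, 0.3109, 0.006 ]), array([0.7495, 0.3093, 0.006 ])]
```

```bash
python3 -m handwheel '[[-3,1.3,0,0,0.25],[-2.9,1.2,0,0,0.25],[0,0,-5,0,0.25],[0,0,-5,0,0.25],[0,0,-5,0,0.25],[0,0,-5,0,0.25],[0,0,-4,0,0.25],[0,0,0,0,0.25],[0,0,0,0,0.25]]' ; python3 -m handwheel '[[0,0,-0.5,0,0.25],[0,0,0,0,0.25],[0,0,0,0,0.25]]'
```

```text
t: 22.4
tool_pos: [0.5246, -0.1206, 0.2102]
orientation: [0.892, 3.01, -0.0]
force: [0.1, -0.1, 0.3]
opening: 0.0697
gripper_force: 0.0
t: 22.78
tool_pos: [0.5239, -0.1209, 0.2042]
orientation: [0.893, 3.011, -0.0]
force: [0.3, -0.1, -0.5]
opening: 0.0698
gripper_force: 0.0
```

```bash
python3 -m handwheel '[[0,0,-1.0,0,0.25],[0,0,0,0,0.25],[0,0,0,0,0.25]]';  python3 -m handwheel '[[0,0,-0.1,0,0.25],[0,0,0,0,0.25]]'; python3 -m handwheel '[[0,0,-0.1,0,0.25],[0,0,0,0,0.25]]'
```

```text
t: 23.15
tool_pos: [0.5238, -0.1209, 0.1934]
orientation: [0.893, 3.011, 0.0]
force: [1.6, -0.0, 2.3]
opening: 0.0698
gripper_force: 1.0
t: 23.4
tool_pos: [0.5241, -0.121, 0.1932]
orientation: [0.893, 3.011, -0.0]
force: [-0.8, 0.4, 7.7]
opening: 0.0696
gripper_force: 3.7
t: 23.65
tool_pos: [0.5243, -0.1211, 0.1931]
orientation: [0.893, 3.01, -0.001]
force: [-3.5, 0.9, 15.5]
opening: 0.0699
gripper_force: 7.5
```

```bash
python3 -m handwheel '[[0,0.4,0,0,0.25],[0,0.4,0,0,0.25],[0,0.4,0,0,0.25],[0,0.4,0,0,0.25],[0,0.4,0,0,0.25],[0,0.4,0,0,0.25],[0,0.4,0,0,0.25],[0,0.4,0,0,0.25]]'
cat > pen.py <<'E'
from h import *
import sys
for n in ('side','scene'):
    im=snap(n,sys.argv[1]+n);c=load(sys.argv[1]+n)[1]
    h=cv2.cvtColor(im,cv2.COLOR_BGR2HSV);m=(cv2.inRange(h,(0,150,90),(7,255,255))|cv2.inRange(h,(173,150,90),(180,255,255)))
    n,l,s,ce=cv2.connectedComponentsWithStats(m)
    for i in np.argsort(-s[1:,4])[:8]+1:
        p=np.argwhere(l==i)[:,::-1].astype(float);e=p.mean(0)
        if s[i][4]<8: continue
        d=np.linalg.svd(p-e,full_matrices=False)[2][0];q=(p-e)@d
        a=[plane(c,*(e+k*d),.006) for k in(q.min(),q.max())]
        if .4<a[0][0]<.7 and -.3<a[0][1]<.12: print(s[i],a[0][:2].round(4),a[1][:2].round(4))
E
python3 pen.py p1
```

```text
t: 24.65
tool_pos: [0.5245, -0.0899, 0.1931]
orientation: [0.893, 3.009, -0.003]
force: [-1.9, -5.4, 11.2]
opening: 0.0694
gripper_force: 5.8
[229 197  13  10 111] [0.6505 0.1154] [0.6278 0.0986]
[308 178  24   8  71] [ 0.503  -0.1196] [ 0.5395 -0.0635]
[293 184  12   5  34] [ 0.545  -0.0539] [ 0.5621 -0.0289]
```

The friction drag works: the pencil's far end moved about 30 mm with the tool. I'll continue.

```bash
python3 -m handwheel '[[0,0.6,0,0,0.25],[0,0.6,0,0,0.25],[0,0.6,0,0,0.25],[0,0.6,0,0,0.25],[0,0.6,0,0,0.25],[0,0.6,0,0,0.25],[0,0.6,0,0,0.25],[0,0.6,0,0,0.25],[0,0.6,0,0,0.25],[0,0.6,0,0,0.25]]'; python3 -m handwheel '[[0,0,0.3,0,0.25],[0,0,1,0,0.25],[0,0,4,0,0.25],[0,0,5,0,0.25],[0,0,5,0,0.25],[0,0,5,-0.188,0.25],[3,-2,2,-0.188,0.25],[3,-2,0,-0.188,0.25],[0,0,0,0,0.25],[0,0,0,0,0.25]]'
python3 - <<'E'
from h import *
im=snap('wrist','w9');c=load('w9')[1]
h=cv2.cvtColor(im,cv2.COLOR_BGR2HSV);m=(cv2.inRange(h,(0,150,90),(7,255,255))|cv2.inRange(h,(173,150,90),(180,255,255)))
n,l,s,ce=cv2.connectedComponentsWithStats(m)
for i in np.argsort(-s[1:,4])[:4]+1:
    p=np.argwhere(l==i)[:,::-1].astype(float);e=p.mean(0);d=np.linalg.svd(p-e,full_matrices=False)[2][0];q=(p-e)@d
    print(s[i],[plane(c,*(e+k*d),.006).round(4) for k in(q.min(),0,q.max())])
E
```

```text
t: 26.0
tool_pos: [0.5245, -0.0297, 0.1931]
orientation: [0.893, 3.009, -0.003]
force: [-2.6, -6.0, 11.6]
opening: 0.07
gripper_force: 6.2
t: 27.25
tool_pos: [0.5831, -0.0686, 0.4139]
orientation: [-1.691, -2.646, 0.001]
force: [0.4, 0.1, -0.9]
opening: 0.0696
gripper_force: 0.0
[187 101 117  77 832] [array([0.5624, 0.0301, 0.006 ]), array([ 0.521 , -0.0357,  0.006 ]), array([ 0.4706, -0.11  ,  0.006 ])]
[516   0  33  19 354] [array([0.7771, 0.3074, 0.006 ]), array([0.8052, 0.3451, 0.006 ]), array([0.8328, 0.3827, 0.006 ])]
[372  24  21  22 166] [array([0.598 , 0.1531, 0.006 ]), array([0.6112, 0.1474, 0.006 ]), array([0.6251, 0.1417, 0.006 ])]
[501   0   6   3  13] [array([0.7478, 0.3113, 0.006 ]), array([0.752 , 0.3145, 0.006 ]), array([0.7559, 0.3175, 0.006 ])]
```

```bash
python3 -m handwheel '[[-1.5,2,0,-0.17,0.6],[-1.5,2,0,-0.17,0.6],[-1.47,2.2,0,-0.17,0.6],[0,0,-4,-0.17,0.6],[0,0,-4,-0.17,0.6],[0,0,-4,-0.163,0.6],[0,0,-4,0,0.6],[0,0,-4,0,0.6],[0,0,0,0,0.6],[0,0,0,0,0.6]]'; python3 -c "
from plant import readout;from scipy.spatial.transform import Rotation as R
s=readout.read_state();import numpy as np;y=R.from_rotvec(s['orientation']).as_matrix()[:,1];print(np.degrees(np.arctan2(y[1],y[0])))"
```

```text
t: 28.55
tool_pos: [0.5393, -0.0066, 0.2162]
orientation: [2.764, 1.492, 0.002]
force: [-0.7, -0.6, -0.4]
opening: 0.0372
gripper_force: 0.0
-33.262531995713374
```

```bash
python3 -m handwheel '[[-0.05,0,-1.5,0,0.6],[0,0,-1.0,0,0.6],[0,0,0,0,0.6],[0,0,0,0,0.6],[0,0,-0.2,0,0.6],[0,0,0,0,0.6]]' ; python3 -m handwheel '[[0,0,0,0,1],[0,0,0,0,1],[0,0,0,0,1],[0,0,0,0,1],[0,0,0,0,1],[0,0,0,0,1]]' 15
```

```text
t: 29.3
tool_pos: [0.5385, -0.0068, 0.1876]
orientation: [2.765, 1.491, 0.0]
force: [0.3, 0.5, -0.3]
opening: 0.0372
gripper_force: 0.0
t: 30.05
tool_pos: [0.5385, -0.0068, 0.1875]
orientation: [2.765, 1.491, 0.0]
force: [-0.5, -0.1, -0.6]
opening: 0.0066
gripper_force: 15.0
```

```bash
python3 -m handwheel '[[0,0,3,0,1],[0,0,4,0,1],[0,0,4,0,1],[0,0,4,0,1],[0.8,4.5,1,0.06,1],[0.8,4.5,0,0.06,1],[0.8,4.5,0,0.072,1],[0.8,4.5,0,0,1],[0.6,4.5,0,0,1],[0.5,3,0,0,1]]'; python3 -m handwheel '[[0,2.0,0,0,1],[0,0,0,0,1],[0,0,0,0,1]]'; python3 -c "
from h import *
snap('wrist','w10');snap('side','s10')
from scipy.spatial.transform import Rotation as R
s=readout.read_state();y=R.from_rotvec(s['orientation']).as_matrix()[:,1];print(np.degrees(np.arctan2(y[1],y[0])))"
```

```text
t: 31.3
tool_pos: [0.5813, 0.2502, 0.3473]
orientation: [-2.608, -1.751, 0.0]
force: [0.3, -0.7, 0.4]
opening: 0.0067
gripper_force: 15.0
t: 31.68
tool_pos: [0.5815, 0.2672, 0.3474]
orientation: [2.609, 1.749, -0.001]
force: [1.3, 0.3, -0.4]
opening: 0.0066
gripper_force: 15.0
-22.39024818808183
```

View pics/s10.png

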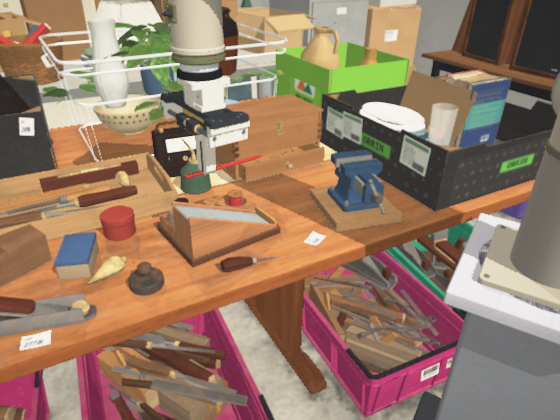

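The pencil is held level, (185,177)–(258,157), above the rest. I'll lower it until its high end touches and it pivots in the pads.

```bash
python3 -m handwheel '[[0,0.4,-3,0,1],[0,0,-2,0,1],[0,0,-1,0,1],[0,0,0,0,1],[0,0,0,0,1]]' 6; python3 -m handwheel '[[0,0,-0.3,0,1],[0,0,-0.3,0,1],[0,0,-0.3,0,1],[0,0,0,0,1],[0,0,0,0,1]]'
```

```text
t: 32.4
tool_pos: [0.5819, 0.2722, 0.2886]
orientation: [2.609, 1.749, 0.002]
force: [0.3, 0.4, -0.3]
opening: 0.0074
gripper_force: 6.0
t: 33.02
tool_pos: [0.5814, 0.2722, 0.2785]
orientation: [2.609, 1.75, -0.0]
force: [-0.7, 0.1, 0.8]
opening: 0.0072
gripper_force: 6.0
```

```bash
python3 -m handwheel '[[0,0,-0.3,0,1],[0,0,-0.3,0,1],[0,0,0,0,1],[0,0,0,0,1]]' 4; python3 -m handwheel '[[0,0,-0.3,0,1],[0,0,-0.3,0,1],[0,0,0,0,1],[0,0,0,0,1]]'; python3 pen.py p2
python3 - <<'E'
from h import *
im,c=load('p2side');h=cv2.cvtColor(im,cv2.COLOR_BGR2HSV);m=(cv2.inRange(h,(0,150,90),(7,255,255))|cv2.inRange(h,(173,150,90),(180,255,255)))
m[:130]=0;m[250:]=0;m[:,:165]=0;m[:,300:]=0
n,l,s,ce=cv2.connectedComponentsWithStats(m);print(s[1:][s[1:,4]>5])
E
```

```text
t: 33.52
tool_pos: [0.5814, 0.2722, 0.2724]
orientation: [-2.609, -1.75, 0.0]
force: [-0.5, 0.3, -0.1]
opening: 0.0071
gripper_force: 4.0
t: 34.02
tool_pos: [0.5814, 0.2722, 0.2664]
orientation: [-2.609, -1.749, 0.0]
force: [-0.3, -0.3, 0.2]
opening: 0.0076
gripper_force: 4.0
[216 207  43   5 144] [0.5764 0.1059] [0.6539 0.1595]
[229 197  13  10 109] [0.6506 0.1151] [0.6275 0.0994]
[[229 197  13  10 109]
 [216 207  43   5 144]
 [187 209  17   4  45]]
```

```bash
python3 -m handwheel '[[0,0,-0.2,0,1],[0,0,0,0,1],[0,0,0,0,0.8],[0,0,0,0,0.8],[0,0,0,0,0.8],[0,0,0,0,0.8],[0,0,0,0,0.8],[0,0,0,0,0.8]]'; python3 -m handwheel '[[0,0,1.5,0,0.8],[0,0,3,0,0.8],[0,0,4,0,0.8],[0,0,5,0,0.8],[0,0,5,0,0.8],[0,-5,3,0,0.5],[0,-5,0,0,0.5],[0,-5,0,0,0.5],[0,0,0,0,0.5],[0,0,0,0,0.5]]'
python3 - <<'E'
from h import *
im=snap('wrist','w11');snap('side','s11');c=load('w11')[1]
r=lambda t,x0,y0,x1,y1,w:cv2.resize(load(t)[0][y0:y1,x0:x1],(w,300),interpolation=cv2.INTER_CUBIC)
cv2.imwrite('pics/c11.png',np.hstack([r('w11',0,0,560,300,500),r('s11',140,150,300,290,300)]))
h=cv2.cvtColor(im,cv2.COLOR_BGR2HSV);m=(cv2.inRange(h,(0,150,70),(7,255,255))|cv2.inRange(h,(173,150,70),(180,255,255)))
n,l,s,ce=cv2.connectedComponentsWithStats(m)
o=np.array([.5666,.2344]);u=np.array([.378,.926]);v=np.array([.926,-.378])
for i in np.argsort(-s[1:,4])[:4]+1:
    p=np.argwhere(l==i)[:,::-1].astype(float);e=p.mean(0);d=np.linalg.svd(p-e,full_matrices=False)[2][0];q=(p-e)@d
    out=[]
    for k in(q.min(),q.max()):
        # intersect ray with bed top (pencil upper face)
        O,D=ray(c,*(e+k*d));t=np.linspace(.1,1,9000)[:,None];P=O+t*D;y=(P[:,:2]-o)@u
        g=P[:,2]-(.056+.007/np.cos(.419)+(y-.0015)*np.tan(np.radians(24)));j=np.argmin(abs(g));out.append([((P[j,:2]-o)@v).round(4),y[j].round(4),P[j,2].round(4)])
    print(s[i],out)
E
```

```text
t: 35.12
tool_pos: [0.5814, 0.2722, 0.2645]
orientation: [2.609, 1.75, 0.0]
force: [-0.1, 0.2, -0.9]
opening: 0.0186
gripper_force: 0.0
t: 36.38
tool_pos: [0.5814, 0.1223, 0.4805]
orientation: [2.61, 1.749, 0.002]
force: [0.3, 0.9, 0.0]
opening: 0.0463
gripper_force: 0.0
[229  48  14 123 461] [[np.float64(-0.0009), np.float64(0.0635), np.float64(0.0913)], [np.float64(-0.001), np.float64(-0.089), np.float64(0.0234)]]
[329   0  44  14 389] [[np.float64(0.107), np.float64(0.1091), np.float64(0.1116)], [np.float64(0.1548), np.float64(0.1128), np.float64(0.1131)]]
[513  31   1  15  15] [[np.float64(0.3496), np.float64(0.1161), np.float64(0.1147)], [np.float64(0.3544), np.float64(0.099), np.float64(0.1071)]]
[505   0   1   5   5] [[np.float64(0.3279), np.float64(0.1501), np.float64(0.1298)], [np.float64(0.3289), np.float64(0.1454), np.float64(0.1277)]]
```

View pics/c11.png

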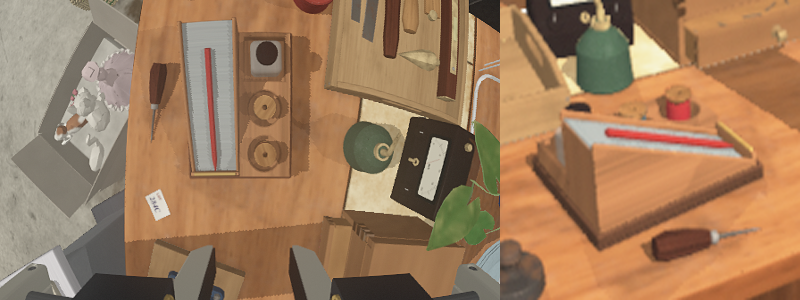

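Everything is in place: the pencil lies on the bed from y = −89 to +64 mm, against the stop. The bottle and both reels stand in their wells.

```bash
python3 -c "
from plant import job
print(job.close_job())"
```

```text
the job is handed in; nothing more can be done
None
```

The job is handed in, with no verdict returned: in the last pictures the bottle and both reels stood upright in their wells, the pencil lay against the stop, and the bradawl and iron weight had not been touched; it took about 36 s.

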